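Slide the streak plate out over the table edge

TASK

Push the white porcelain streak plate flat along the table to the far edge, the long one facing away from the robot, until 3 cm of it sticks out over the edge, squarely, so that the student opposite can take it by the overhang. Never lift it or let it tip, and leave the green glass plate, the mineral specimen, the dropper bottle and the magnifier where they are.

Things in the scene. Friction and masses are not known exactly. Their poses are not given: they have to be found in the camera images.
- table: the table, a beige rectangular top with a dark-banded edge, 980 mm deep and 1300 mm wide; the robot stands on it. It stands a little differently to the robot each time. Origin: the middle of its far edge (the long edge away from the robot), on the top surface (height 0). Its x axis is level, square to that edge, and points out over it away from the robot; its y axis runs along the edge to the robot's left; z up.
- streak_plate: the streak plate: a white unglazed porcelain tile 100 x 100 x 8 mm, about 0.18 kg, with four short coloured mineral streaks on top, lying flat and loose on the table, somewhat askew to the edge. Origin: centre of its underside; x and y square to its sides, z up. It slides freely under a push of a few newtons, on a side or by a fingertip's drag on its top; more than half of it out over the edge and it would tip off.
- glass_plate: green glass hardness plate, 75 x 75 x 6 mm, lying flat and loose; stays where it is. Origin: centre of its underside. It and the streak plate change places from run to run.
- specimen: reddish-brown mineral specimen, a rough lump 44 x 40 x 34 mm high, loose, standing between the two plates; stays. Origin: centre of its underside.
- acid_bottle: small white dropper bottle with a green cap, 25 mm across, 60 mm tall, upright and loose at one side of the plates; stays. Origin: centre of its underside.
- magnifier: black hand magnifier lying flat and loose at the other side, 148 mm long, 10 mm thick; lens ring 64 mm across centred 45 mm along its +x from the origin, handle to -x. Origin: on the table under the start of the handle, between ring and handle; stays.

How it is judged:
By the outcome, as a careful person would: the job done as asked, in the order asked, and still so for the second after the job is handed in, with the robot touching nothing.
It also fails if it takes over 48 s, if anything falls off the work surface, if the arm or the gripper's body presses on something with over 40 N, if the wrist force passes 120 N, or if a joint passes its speed limit or range.

ROBOT

A 6-joint arm with a two-finger parallel gripper is mounted at the origin on the work surface. World frame = base frame: x ahead of the robot, y to its left, z up, the work surface at z = 0. Lengths are in m, angles in rad, forces in N, time in s.
With the tool pointing down it reaches from about 0.425 to 0.95 m from the base axis. Payload 3.5 kg.
Tool frame: the origin (TCP) lies on the centre line of the jaws, within the pads' length; the fingertips stand 25 mm ahead of it and the grasp point (between the pads) lies 6 mm ahead of it; z points along the fingers, y is the line along which they close (so a half turn about z gives the same grasp; the last joint's range is limited). The gripper opens to 85 mm and grips with 20 to 120 N. Pads are 22 mm wide; open, the fingers measure 114 mm over their backs; the gripper's body (76 mm by 85 mm) begins 54 mm behind the grasp point. The pads swing forward as they close: fully open they stand 13 mm farther back than shut.
Start: joints at [1.053, 0.286, 1.577, -0, 1.279, -0.15], TCP at [0.243, 0.63, 0.256] pointing down, gripper open.
Joint ranges: [-2.77, 2.77], [-0.9, 2.22], [0.21, 2.48], [-1.53, 4.67], [0.24, 2.81], [-2.84, 2.84]. Speed limits (rad/s): [2.79, 2.79, 3.14, 3.14, 3.14, 3.14].

INTERFACE

Orientations are given as a unit quaternion [w, x, y, z].
In Python, from plant import ctrl gives the robot as it stands.
- The arm moves only by the shell command python3 -m inch 'ROWS'. ROWS is JSON, a list that holds one entry, the list of rows, each a list of 7 numbers: the turn, a rotation vector about the tool's x, y, z in rad, then the shift along the tool's x, y, z in mm, then the opening, from 0 (shut) to 1 (fully open). A call has 1 to 5 rows; each row is the pose to reach, as a shift and turn from the pose commanded when the call began, along the tool's axes at that moment; what a row does not reach only later rows make up. A row lasts 1/10 s, in which the tool goes at most 50 mm and 8.59 degrees, less where a joint would pass 70% of its speed; a pose out of reach is approached as far as the arm can. A call with a gripper value outside its range is refused whole. The fingers move at their own pace and stop on an object; the grip force is fixed at half the most. Time passes only in rows, so rows that repeat a pose let the fingers close. It gives the time, the measured TCP pose, the force, the opening and the grip force at its end, in the units of the state.
- ctrl.read_state(): the state, without advancing time (a new reading comes with each control period).
- ctrl.read_camera(name): name is "scene" or "side" or "wrist"; returns (picture, depth): 384x512x3 uint8, red, green, blue; 384x512 float32, m along the optical axis (not along the pixel's ray), 0 where there is no reading.
- ctrl.camera_info(name): a dict with "K" (3x3 intrinsics, pixels), "k1" (the pictures are not rectified: a ray, as slopes to the right and down, at radius r is drawn at 1 + k1 r^2 times it, then the intrinsics apply), "extrinsics" (4x4, takes a point from camera to world coordinates); the wrist camera has in their place "hand_eye" (4x4, takes a point from camera to tool coordinates, whose origin is the TCP and whose axes are the flange's). Camera axes: x right, y down, z forward; pixel columns grow to the right and rows downward; lengths in m; the calibration is good to about 2 mm. A picture is of the moment at which its call begins: read the wrist's pose just before it. camera_info takes no time and is no camera call.
- ctrl.hand_in(): hands the job in; it is judged then, once.
Trained networks look in the newest picture that a camera, given by its name, has taken for a name from the list of things; names that differ only in an ending like _2 or _b are one class to them, and where a whole thing is asked for, a point or a joint stands for the part that bears it (a point fixed in the world has none). Each returns a list of dicts, best first, with "confidence" (0 to 1); they miss things now and then, are a little off and sometimes report something else, mostly with a low value. They report only what shows in the picture. A call takes as long as a camera call.
- ctrl.recognise(query, camera): "centre" ([x, y, z] in m, in the coordinates of the camera as it stood for that picture, good to about 4 mm: the middle of the surface that is visible of it).
- ctrl.outline_of(query, camera): "mask" (384x512 bool, what is visible of it).
- ctrl.pinpoint(query, camera): "centre" ([x, y, z] in m, in the coordinates of the camera as it stood for that picture, good to about 4 mm: a listed point, or the origin of a listed thing).
The state is a dict: "clock": time; "q": joint angles; "joint_vel": joint speeds; "effort": joint torques, N m; "eef_pos": TCP position; "eef_rot": TCP orientation; "ft_force": force on the tool from outside, world axes, zero at the start; "wrist_torque": the same for the moment, N m; "gripper_width": finger opening in m; "grip_force": force on a finger pad.
Only numpy, scipy, OpenCV 4.12 (cv2) and the standard library are available. Lean on these libraries where they do the work, as an engineer would, in place of code of your own. Each camera call takes 0.05 s, during which the arm holds its last target. There are 200 camera calls.

## Working session

There is one attempt and no reset: what is moved stays moved. The work goes in short steps, Python scripts to look and compute and a shell command to move; the robot and the scene stay as the last step left them, time stands still between calls to the robot, and variables do not carry over. Pictures are saved under pics/ and viewed, at most 10 in all, crops included, and the job is handed in when it is done.

```bash
ls; mkdir -p pics; cat > h.py <<'E'
import numpy as np, cv2
from plant import ctrl
from scipy.spatial.transform import Rotation as R
def T(cam):
    i=ctrl.camera_info(cam)
    if cam!='wrist': return np.array(i['extrinsics'])
    s=ctrl.read_state(); q=s['eef_rot']
    M=np.eye(4); M[:3,:3]=R.from_quat([q[1],q[2],q[3],q[0]]).as_matrix(); M[:3,3]=s['eef_pos']
    return M@np.array(i['hand_eye'])
def und(cam,px):
    i=ctrl.camera_info(cam);K=np.array(i['K'],float)
    return cv2.undistortPoints(np.array(px,float).reshape(-1,1,2),K,np.array([i['k1'],0,0,0,0.])).reshape(-1,2)
def onplane(cam,px,z,M):
    r=und(cam,px); d=np.c_[r,np.ones(len(r))]@M[:3,:3].T
    return M[:3,3]+d*((z-M[2,3])/d[:,2])[:,None]
def shot(cam,name):
    M=T(cam); p,d=ctrl.read_camera(cam); cv2.imwrite('pics/'+name,p[:,:,::-1]); return M,p,d
E
python3 - <<'E'
from h import *
for c in ['scene','side']:
    M,p,d=shot(c,c+'0.png'); print(c,M.round(3).tolist())
    for n in ['streak_plate','glass_plate','specimen','acid_bottle','magnifier','table']:
        for r in ctrl.pinpoint(n,c)[:2]: print(n,round(r['confidence'],2),(M@np.r_[r['centre'],1])[:3].round(3))
print(ctrl.read_state())
E
```

```text
pics
scene [[-0.854, 0.336, -0.396, 0.933], [0.52, 0.537, -0.664, 0.55], [-0.011, -0.773, -0.634, 0.571], [0.0, 0.0, 0.0, 1.0]]
glass_plate 0.81 [0.459 0.096 0.003]
specimen 0.76 [ 0.546 -0.02   0.001]
acid_bottle 0.91 [ 0.404  0.298 -0.002]
magnifier 0.82 [ 0.532 -0.362  0.002]
table 0.93 [ 0.603 -0.012  0.002]
side [[0.961, -0.118, 0.251, 0.349], [-0.277, -0.487, 0.828, -0.862], [0.025, -0.865, -0.501, 0.56], [0.0, 0.0, 0.0, 1.0]]
streak_plate 0.58 [ 0.476 -0.146 -0.002]
glass_plate 0.88 [0.458 0.101 0.004]
specimen 0.6 [ 0.542 -0.015 -0.002]
acid_bottle 0.45 [ 0.402  0.301 -0.002]
table 0.78 [ 0.605 -0.013 -0.001]
{'clock': 0.7, 'q': array([ 1.05297882e+00,  2.86289406e-01,  1.57668475e+00, -1.26447164e-05,
        1.27861736e+00, -1.50035364e-01]), 'joint_vel': array([-1.77332027e-03, -4.86027491e-04, -9.29964626e-04, -8.48945349e-06,
       -2.18171141e-03,  7.83919741e-04]), 'effort': array([-9.96310814e-05, -4.05823731e+01, -2.92858815e+01, -1.76294207e-04,
        5.37750220e-04,  1.90962731e-05]), 'eef_pos': array([0.24268526, 0.62985124, 0.25634021]), 'eef_rot': array([ 5.90616636e-06,  1.82854623e-01,  9.83139963e-01, -1.44767410e-06]), 'ft_force': array([-0.32463779,  0.23167784,  0.10620432]), 'wrist_torque': array([-0.0341613 ,  0.03178746,  0.00709661]), 'grip_force': 0.0, 'gripper_width': 0.08539933198604308}
```

View pics/scene0.png

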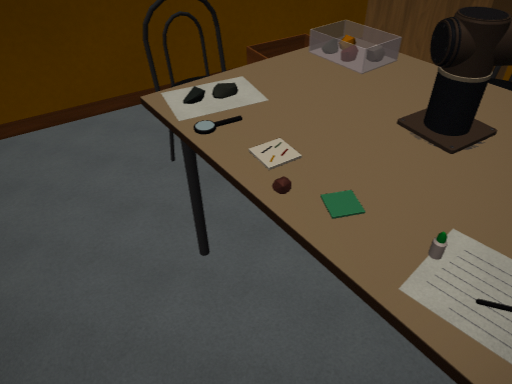

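View pics/side0.png

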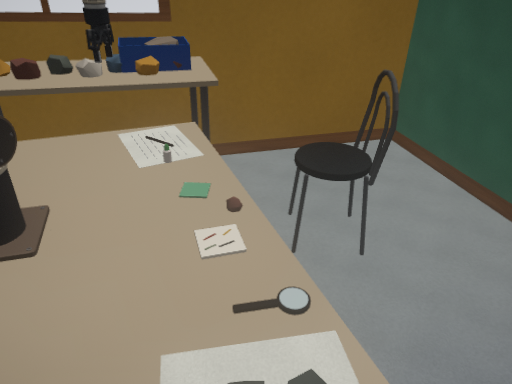

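The scene picture shows the white streak plate at (275,153), the specimen at (283,185), the glass plate at (342,204), the bottle at (439,246) and the magnifier at (205,126), with the far edge running down the middle. The side picture agrees, with the streak plate at (220,241) and the edge to its right. The lane from the plate to the edge is clear.

```bash
cat >> h.py <<'E'
def edge(cam,M,lo,hi):
    r=ctrl.outline_of('table',cam)
    m=r[0]['mask'].astype(np.uint8)
    c=max(cv2.findContours(m,0,cv2.CHAIN_APPROX_NONE)[0],key=len).reshape(-1,2)
    c=c[(c[:,0]>2)&(c[:,0]<509)&(c[:,1]>2)&(c[:,1]<381)]
    P=onplane(cam,c,0,M); k=(P[:,1]>lo)&(P[:,1]<hi)&(abs(P[:,0]-.61)<.08); P=P[k]
    if len(P)<5: print('few edge');return
    f=cv2.fitLine(P[:,:2].astype(np.float32),cv2.DIST_HUBER,0,.001,.001).ravel(); s=f[0]/f[1]
    print(cam,'edge slope dx/dy %.4f x@y=-.146 %.4f resid'%(s,f[2]+s*(-.146-f[3])),np.std(P[:,0]-f[2]-s*(P[:,1]-f[3])).round(4),len(P))
def plate(cam,M,n='streak_plate',z=.008):
    r=ctrl.outline_of(n,cam)
    if not r: print('no',n);return
    m=r[0]['mask'].astype(np.uint8)
    c=max(cv2.findContours(m,0,cv2.CHAIN_APPROX_NONE)[0],key=len).reshape(-1,2)
    P=onplane(cam,c,z,M)[:,:2]*1000
    print(cam,n,round(r[0]['confidence'],2),cv2.minAreaRect(P.astype(np.float32)))
E
python3 - <<'E'
from h import *
for c in ['scene','side']:
    M=T(c); edge(c,M,-.4,.3); plate(c,M)
for n in ['wrist']: print({k:np.array(v).round(4).tolist() for k,v in ctrl.camera_info(n).items() if k!='name'})
E
```

```text
scene edge slope dx/dy -0.1089 x@y=-.146 0.6361 resid 0.0125 222
scene streak_plate 0.82 ((481.7498474121094, -142.88034057617188), (105.47936248779297, 101.97381591796875), 89.36917877197266)
side edge slope dx/dy -0.1134 x@y=-.146 0.6170 resid 0.0011 155
side streak_plate 0.87 ((477.1302185058594, -149.7228240966797), (101.56254577636719, 107.20870971679688), 0.2728044092655182)
{'K': [[335.3726, 0.0, 258.0285], [0.0, 335.3726, 193.9996], [0.0, 0.0, 1.0]], 'k1': -0.0657, 'hand_eye': [[-0.0009, -0.9517, -0.3071, 0.0782], [1.0, -0.0008, -0.0007, -0.001], [0.0004, -0.3071, 0.9517, -0.118], [0.0, 0.0, 0.0, 1.0]]}
```

```bash
cat >> h.py <<'E'
def go(x,y,z,yaw):  # remaining turn & shift, tool points down; yaw = push direction (-tool x) in deg
    s=ctrl.read_state();q=s['eef_rot'];A=R.from_quat([q[1],q[2],q[3],q[0]])
    c,n=np.cos(np.radians(yaw)),np.sin(np.radians(yaw))
    B=R.from_matrix(np.array([[-c,-n,0],[-n,c,0],[0,0,-1]]).T@np.eye(3)) if 0 else R.from_matrix(np.column_stack([[-c,-n,0],[-n,c,0],[0,0,-1]]))
    print('t',round(float(s['clock']),2),'pos',np.round(s['eef_pos'],4),'turn',(A.inv()*B).as_rotvec().round(4),'shift mm',(A.inv().apply(np.array([x,y,z])-s['eef_pos'])*1000).round(1),'F',np.round(s['ft_force'],1),'w',round(float(s['gripper_width']),4))
E
r='[0,0,-0.48,-399,-200,0,0.5]'
python3 -m inch '[[[0,0,-0.15,-44,-22,0,0.5],[0,0,-0.3,-88,-44,0,0.5],[0,0,-0.48,-132,-66,0,0.5],[0,0,-0.48,-176,-88,0,0.5],[0,0,-0.48,-220,-110,0,0.5]]]'
python3 -c "
from h import *
go(.42,-.15,.25,6.5)"
```

```text
clock: 1.4
eef_pos: [0.4087, 0.4474, 0.2566]
eef_rot: [0.0, -0.057, 0.998, 0.0]
ft_force: [0.9, 0.4, 0.4]
gripper_width: 0.0427
grip_force: 0.0
t 1.4 pos [0.4087 0.4474 0.2566] turn [ 0.0003  0.0006 -0.    ] shift mm [  56.4 -594.9    6.4] F [0.9 0.4 0.4] w 0.0427
```

```bash
python3 -m inch '[[[0,0,0,-6,-50,0,0.5],[0,0,0,-8,-100,0,0.5],[0,0,0,-8,-150,0,0.5],[0,0,0,-6,-200,0,0.5],[0,0,0,0,-250,0,0.5]]]' >/dev/null
python3 -m inch '[[[0,0,0,6,-49,0,0.5],[0,0,0,14,-98,0,0.5],[0,0,0,24,-147,0,0.5],[0,0,0,34,-196,0,0.5],[0,0,0,44,-245,0,0.5]]]' >/dev/null
python3 -m inch '[[[0,0,0,6,-49,0,0.5],[0,0,0,12,-98,4,0.5],[0,0,0,12,-100,6,0.5],[0,0,0,12,-100,6,0.5]]]'
python3 - <<'E'
from h import *
go(.405,-.15,.25,6.5)
M,p,d=shot('wrist','w0.png')
edge('wrist',M,-.4,.2); plate('wrist',M)
E
```

```text
clock: 2.8
eef_pos: [0.4183, -0.1486, 0.25]
eef_rot: [-0.0, -0.055, 0.999, 0.001]
ft_force: [-0.8, 1.1, 0.4]
gripper_width: 0.0428
grip_force: 0.0
t 2.8 pos [ 0.4183 -0.1486  0.25  ] turn [ 0.0011 -0.0006 -0.0044] shift mm [13.4  0.   0. ] F [-0.8  1.1  0.4] w 0.0428
wrist edge slope dx/dy -0.0761 x@y=-.146 0.5995 resid 0.0318 654
wrist streak_plate 0.96 ((477.8901672363281, -147.1676025390625), (101.32018280029297, 100.11763000488281), 0.1473761349916458)
```

View pics/w0.png

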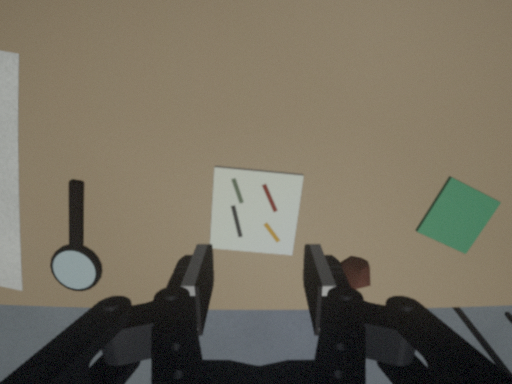

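The wrist picture shows the streak plate with corners at about (216,167), (302,174), (292,254) and (210,249). The far edge is an almost level line at row 307. The fingers stand above at columns 195 and 318, and the specimen is at (355,272), clear of the lane.

```bash
cat >> h.py <<'E'
def wedge(p,M,cols,r0,r1):
    px=[]
    for c in cols:
        v=cv2.GaussianBlur(p[:,:,0].astype(float)-p[:,:,2],(3,3),0)[r0:r1,c]; k=int(np.argmin(np.diff(v)))
        px.append([c,r0+k+.5])
    P=onplane('wrist',px,0,M)[:,:2]; f=cv2.fitLine(P.astype(np.float32),cv2.DIST_HUBER,0,.0005,.001).ravel(); s=f[0]/f[1]
    print('edge yaw %.2f x@-.146 %.4f sd %.4f'%(-np.degrees(np.arctan(s)),f[2]+s*(-.146-f[3]),np.std(P[:,0]-f[2]-s*(P[:,1]-f[3]))))
    return f[2]+s*(-f[3]),s
E
python3 - <<'E'
from h import *
p=cv2.imread('pics/w0.png')[:,:,::-1]
M=T('wrist'); wedge(p,M,list(range(30,100))+list(range(212,302))+list(range(425,450)),295,320)
P=onplane('wrist',[[216,167],[302,174],[292,254],[210,249]],.008,M); print(P.round(4),P.mean(0))
go(.395,-.15,.06,6.5)
E
```

```text
edge yaw 6.36 x@-.146 0.6190 sd 0.0013
[[ 0.4303 -0.1929  0.008 ]
 [ 0.4275 -0.0976  0.008 ]
 [ 0.5268 -0.0943  0.008 ]
 [ 0.5313 -0.1927  0.008 ]] [ 0.47897188 -0.14436922  0.008     ]
t 2.95 pos [ 0.4187 -0.1465  0.2503] turn [0.0004 0.     0.0006] shift mm [ 24.   -0.9 190.3] F [0.1 0.6 0.6] w 0.0426
```

```bash
python3 -m inch '[[[0,0,0,20,-6,45,0.5],[0,0,0,20,-6,90,0.5],[0,0,0,20,-6,135,0.5],[0,0,0,20,-6,180,0.5],[0,0,0,20,-6,200,0.5]]]'
python3 -m inch '[[[0,0,0,0,0,12,0.5],[0,0,0,0,0,12,0.5]]]'
python3 -c "
from h import *
go(.400,-.156,.028,6.4)
M,p,d=shot('wrist','w1.png')"
```

```text
clock: 3.45
eef_pos: [0.3974, -0.1527, 0.0467]
eef_rot: [-0.003, -0.058, 0.998, 0.002]
ft_force: [-0.6, 0.4, 0.5]
gripper_width: 0.0426
grip_force: 0.0
clock: 3.65
eef_pos: [0.3991, -0.1545, 0.0373]
eef_rot: [-0.001, -0.057, 0.998, 0.001]
ft_force: [0.5, -0.2, 0.3]
gripper_width: 0.043
grip_force: 0.0
t 3.65 pos [ 0.3991 -0.1545  0.0373] turn [ 0.0019 -0.0021  0.0027] shift mm [-0.8 -1.7  9.3] F [ 0.5 -0.2  0.3] w 0.043
```

View pics/w1.png

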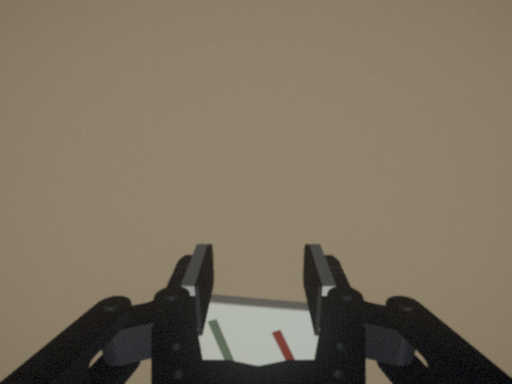

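The picture shows the two pads at columns 200 and 318. The plate's near edge crosses behind them at rows 298–303, so the fingers stand short of the plate. I'll probe down for the table.

```bash
for k in 1; do python3 -m inch '[[[0,0,0,0,-1,5,0.5],[0,0,0,0,-1,9,0.5],[0,0,0,0,-1,9,0.5]]]'; python3 -m inch '[[[0,0,0,0,0,3,0.5],[0,0,0,0,0,3,0.5]]]';  done
```

```text
clock: 4.0
eef_pos: [0.3999, -0.1572, 0.0297]
eef_rot: [0.0, -0.056, 0.998, -0.0]
ft_force: [-0.3, 0.3, 0.4]
gripper_width: 0.0427
grip_force: 0.0
clock: 4.2
eef_pos: [0.3995, -0.157, 0.0263]
eef_rot: [-0.0, -0.056, 0.998, 0.0]
ft_force: [-0.3, 0.7, -0.5]
gripper_width: 0.0427
grip_force: 0.0
```

```bash
f() { grep -E 'eef_pos|ft_force'; }
python3 -m inch '[[[0,0,0,0,0,2,0.5],[0,0,0,0,0,2,0.5]]]'|f;python3 -m inch '[[[0,0,0,0,0,1.5,0.5],[0,0,0,0,0,1.5,0.5]]]'|f
```

```text
eef_pos: [0.3994, -0.157, 0.0242]
ft_force: [-0.3, -0.3, -0.5]
eef_pos: [0.3998, -0.1572, 0.0232]
ft_force: [-0.5, 0.7, 3.2]
```

```bash
f() { grep -E 'clock|eef_pos|ft_force'; }
python3 -m inch '[[[0,0,0,0,0,-2.5,0.5],[0,0,0,-5,0,-2.5,0.5],[0,0,0,-9,0,-2.5,0.5],[0,0,0,-13,0,-2.5,0.5],[0,0,0,-17,0,-2.5,0.5]]]'|f
python3 -m inch '[[[0,0,0,-4,0,0,0.5],[0,0,0,-8,0,0,0.5],[0,0,0,-12,0,0,0.5],[0,0,0,-16,0,0,0.5],[0,0,0,-20,0,0,0.5]]]'|f
python3 -m inch '[[[0,0,0,-5,0,0,0.5],[0,0,0,-10,0,0,0.5],[0,0,0,-15,0,0,0.5],[0,0,0,-20,0,0,0.5],[0,0,0,-25,0,0,0.5]]]'|f
python3 -m inch '[[[0,0,0,-5,0,0,0.5],[0,0,0,-10,0,0,0.5],[0,0,0,-15,0,0,0.5],[0,0,0,-20,0,0,0.5],[0,0,0,-20,0,0,0.5]]]'|f
python3 - <<'E'
from h import *
go(.5363,-.1416,.025,6.4)
for c in ['side','scene']:
    M,p,d=shot(c,c+'2.png'); plate(c,M)
M,p,d=shot('wrist','w2.png'); plate('wrist',M)
E
```

```text
clock: 5.1
eef_pos: [0.4168, -0.155, 0.0252]
ft_force: [-0.9, -0.3, 0.2]
clock: 5.6
eef_pos: [0.4365, -0.1527, 0.0253]
ft_force: [-1.2, 1.0, 1.3]
clock: 6.1
eef_pos: [0.4616, -0.15, 0.0253]
ft_force: [-0.4, -0.2, -0.1]
clock: 6.6
eef_pos: [0.482, -0.148, 0.0256]
ft_force: [0.1, -0.1, 0.2]
t 6.6 pos [ 0.482  -0.148   0.0256] turn [-0.0006  0.0012  0.0008] shift mm [-54.7   0.2   0.6] F [ 0.1 -0.1  0.2] w 0.0428
side streak_plate 0.68 ((541.0931396484375, -137.48623657226562), (103.90325927734375, 109.5689468383789), 6.174504280090332)
scene streak_plate 0.85 ((545.2649536132812, -132.11585998535156), (103.69418334960938, 107.10497283935547), 7.1709184646606445)
wrist streak_plate 0.78 ((513.8316040039062, -145.49266052246094), (49.4901123046875, 60.04811096191406), 6.295125484466553)
```

View pics/side2.png

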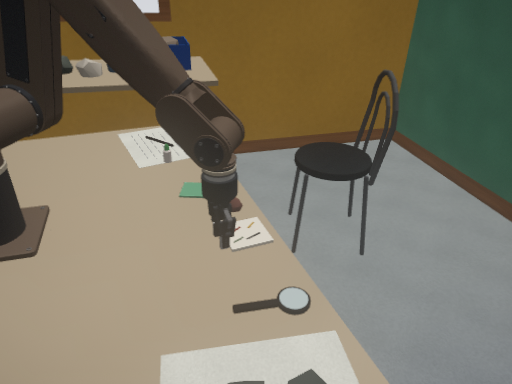

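The side picture shows the plate at (247,233), now turned square to the edge, with the fingers at (225,235) and the specimen at (236,205) undisturbed. I'll push most of the rest, then lift away for an accurate look.

```bash
f() { grep -E 'clock|eef_pos|ft_force'; }
python3 -m inch '[[[0,0,0,-5,0,0,0.5],[0,0,0,-10,0,0,0.5],[0,0,0,-15,0,0,0.5],[0,0,0,-20,0,0,0.5],[0,0,0,-25,0,0,0.5]]]'|f
python3 -m inch '[[[0,0,0,-5,0,0,0.5],[0,0,0,-10,0,0,0.5],[0,0,0,-15,0,0,0.5],[0,0,0,-20,0,0,0.5],[0,0,0,-20,0,0,0.5]]]'|f
python3 -m inch '[[[0,0,0,10,0,0,0.5],[0,0,0,40,0,0,0.5],[0,0,0,90,0,-20,0.5],[0,0,0,130,0,-50,0.5],[0,0,0,130,0,-100,0.5]]]'|f
python3 -m inch '[[[0,0,0,0,0,-50,0.5],[0,0,0,0,0,-100,0.5],[0,0,0,0,0,-120,0.5],[0,0,0,0,0,-120,0.5],[0,0,0,0,0,-120,0.5]]]'|f
python3 - <<'E'
from h import *
M,p,d=shot('wrist','w3.png'); plate('wrist',M); plate('wrist',M,'specimen',.02)
c='side';M,p,d=shot(c,'side3.png'); plate(c,M)
E
```

```text
clock: 7.4
eef_pos: [0.5064, -0.1449, 0.0253]
ft_force: [-1.0, -0.2, -0.3]
clock: 7.9
eef_pos: [0.5267, -0.1429, 0.0256]
ft_force: [0.1, -0.7, 1.1]
clock: 8.4
eef_pos: [0.3886, -0.1538, 0.118]
ft_force: [1.6, -0.8, 0.0]
clock: 8.9
eef_pos: [0.396, -0.1571, 0.2424]
ft_force: [-1.1, 0.0, -0.8]
wrist streak_plate 0.92 ((582.90966796875, -130.98770141601562), (102.80657958984375, 101.51123809814453), 6.282960414886475)
wrist specimen 0.67 ((529.1447143554688, -15.481929779052734), (44.24895477294922, 21.37923240661621), 49.972835540771484)
side streak_plate 0.69 ((585.46044921875, -132.9857177734375), (104.67542266845703, 112.8478775024414), 6.526335716247559)
```

View pics/w3.png

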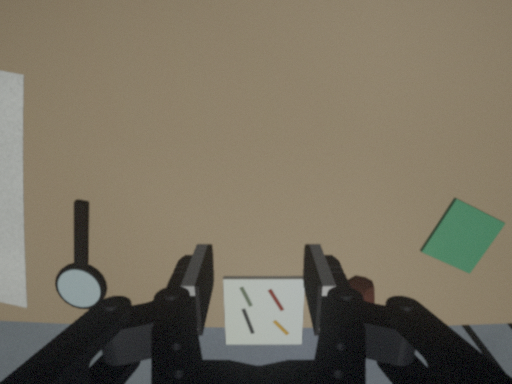

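The wrist picture shows the plate square to the edge at rows 277–345, columns 223–303. The far edge is at row 323, so the plate already overhangs by about 2 cm, and the specimen and the others are unmoved. Next I'll measure the overhang.

```bash
python3 - <<'E'
from h import *
p=cv2.imread('pics/w3.png')[:,:,::-1]; M=T('wrist')
b,s=wedge(p,M,list(range(30,70))+list(range(213,219))+list(range(308,312))+list(range(425,455)),312,334)
g=cv2.GaussianBlur(p[:,:,2].astype(float),(3,3),0)
def sub(c,r0,r1,sg):
    d=sg*np.diff(g[r0:r1,c]);k=int(np.argmax(d));w=np.clip(d[max(k-2,0):k+3],0,None);return r0+.5+(np.arange(max(k-2,0),max(k-2,0)+len(w))*w).sum()/w.sum()
for nm,r0,r1,sg in [('near',265,290,1),('far',335,357,-1)]:
    px=[[c,sub(c,r0,r1,sg)] for c in range(230,297)]
    P=onplane('wrist',px,.008,M)[:,:2]; k=np.polyfit(P[:,1],P[:,0],1)
    ym=-.132; print(nm,'yaw',-np.degrees(np.arctan(k[0])).round(2),'beyond edge mm',((np.polyval(k,ym)-(b+s*ym))/np.hypot(1,s)*1000).round(2))
go(.45,-.15,.1,6.4)
E
```

```text
edge yaw 6.20 x@-.146 0.6135 sd 0.0052
near yaw 6.32 beyond edge mm -76.7
far yaw 6.3 beyond edge mm 22.1
t 9.15 pos [ 0.3959 -0.1568  0.2411] turn [ 0.0026 -0.0028  0.0004] shift mm [-54.9   0.4 140.9] F [0.6 0.  0.7] w 0.0426
```

```bash
python3 - <<'E'
from h import *
p=cv2.imread('pics/w3.png')[:,:,::-1]; M=T('wrist')
for g in [range(30,50),range(50,70),range(213,220),range(307,312),range(430,440),range(440,455)]:
    try: wedge(p,M,list(g),314,332)
    except Exception as e: print(e)
for c in [50,216,309,445]: print(c,[tuple(int(a) for a in p[r,c]) for r in range(317,330,2)])
E
```

```text
edge yaw 4.42 x@-.146 0.6220 sd 0.0004
edge yaw 4.10 x@-.146 0.6229 sd 0.0004
edge yaw 6.72 x@-.146 0.6135 sd 0.0000
edge yaw 5.66 x@-.146 0.6148 sd 0.0000
edge yaw -76.42 x@-.146 -0.4298 sd 0.0165
edge yaw -19.65 x@-.146 0.4912 sd 0.0016
50 [(134, 121, 101), (135, 123, 103), (131, 121, 100), (113, 113, 107), (100, 107, 111), (101, 111, 112), (99, 105, 109)]
216 [(142, 131, 109), (143, 131, 110), (141, 130, 107), (145, 134, 114), (143, 131, 112), (120, 117, 111), (105, 111, 116)]
309 [(139, 129, 107), (146, 134, 114), (147, 135, 115), (147, 136, 117), (148, 137, 115), (132, 125, 114), (107, 113, 121)]
445 [(139, 127, 105), (140, 128, 106), (139, 126, 105), (110, 100, 84), (47, 42, 37), (25, 19, 18), (30, 22, 26)]
```

```bash
python3 - <<'E'
from h import *
M=T('wrist')
v=(lambda p:p[:,:,2].astype(float)-p[:,:,0])(cv2.GaussianBlur(cv2.imread('pics/w3.png'),(5,1),0))
pts=[]
for c in [32,40,48,56,64,214,217,308,310]:
    a=v[312:334,c]; a=(a-a[-3:].mean())/(a[:4].mean()-a[-3:].mean())
    k=np.where(a>.5)[0][-1]; r=312+k+(a[k]-.5)/(a[k]-a[k+1]); pts.append([c,r])
P=onplane('wrist',pts,0,M); 
for a,b in zip(pts,P): print(np.round(a,2),b[:2].round(4), 'x@-.146 w/6.4deg %.4f'%(b[0]+.1122*(b[1]+.146)))
k=np.polyfit(P[:,1],P[:,0],1);print(-np.degrees(np.arctan(k[0])),np.polyval(k,-.146))
E
```

```text
[ 32.   321.78] [ 0.6447 -0.4352] x@-.146 w/6.4deg 0.6123
[ 40.   322.12] [ 0.6435 -0.4239] x@-.146 w/6.4deg 0.6123
[ 48.   322.56] [ 0.6425 -0.4126] x@-.146 w/6.4deg 0.6126
[ 56.   322.95] [ 0.6414 -0.4014] x@-.146 w/6.4deg 0.6128
[ 64.   322.96] [ 0.6398 -0.3902] x@-.146 w/6.4deg 0.6124
[214.   326.81] [ 0.6193 -0.1903] x@-.146 w/6.4deg 0.6143
[217.   326.93] [ 0.619  -0.1864] x@-.146 w/6.4deg 0.6145
[308.   327.37] [ 0.6069 -0.0682] x@-.146 w/6.4deg 0.6156
[310.  327.7] [ 0.6071 -0.0655] x@-.146 w/6.4deg 0.6162
5.860413585460988 0.6149918044843619
```

```bash
f() { grep -E 'clock|eef_pos|ft_force'; }
python3 -m inch '[[[0,0,0,-20,0,45,0.5],[0,0,0,-40,0,90,0.5],[0,0,0,-60,0,135,0.5],[0,0,0,-80,0,180,0.5],[0,0,0,-80,0,200,0.5]]]'|f
python3 -m inch '[[[0,0,0,0,0,0,0.5],[0,0,0,0,0,0,0.5]]]' |f
python3 -c "
from h import *
go(.5267,-.1429,.0256,6.4)"
```

```text
clock: 9.65
eef_pos: [0.4747, -0.1466, 0.0374]
ft_force: [-0.8, 0.6, -0.3]
clock: 9.85
eef_pos: [0.4758, -0.1482, 0.0426]
ft_force: [0.1, 0.2, 0.5]
t 9.85 pos [ 0.4758 -0.1482  0.0426] turn [ 0.0011 -0.0015  0.0005] shift mm [-51.2  -0.5  16.9] F [0.1 0.2 0.5] w 0.0428
```

```bash
f() { grep -E 'clock|eef_pos|ft_force'; }
python3 -m inch '[[[0,0,0,0,0,10,0.5],[0,0,0,0,0,17,0.5],[0,0,0,-20,0,17,0.5],[0,0,0,-38,0,17,0.5],[0,0,0,-45,0,17,0.5]]]'|f
python3 -m inch '[[[0,0,0,-4,0,0,0.5],[0,0,0,-8,0,0,0.5],[0,0,0,-12,0,0,0.5],[0,0,0,-15.5,0,0,0.5],[0,0,0,-15.5,0,0,0.5]]]'|f
python3 -m inch '[[[0,0,0,10,0,0,0.5],[0,0,0,40,0,0,0.5],[0,0,0,80,0,-10,0.5],[0,0,0,120,0,-40,0.5],[0,0,0,140,0,-80,0.5]]]'|f
python3 -m inch '[[[0,0,0,0,0,-50,0.5],[0,0,0,0,0,-100,0.5],[0,0,0,0,0,-140,0.5],[0,0,0,0,0,-140,0.5],[0,0,0,0,0,-140,0.5]]]'>/dev/null
python3 -m inch '[[[0,0,0,0,0,0,1],[0,0,0,0,0,0,1],[0,0,0,0,0,0,1]]]'|f
python3 - <<'E'
from h import *
M,p,d=shot('wrist','w4.png'); plate('wrist',M); np.save('M4',M)
c='side';M,p,d=shot(c,'side4.png'); plate(c,M); edge(c,M,-.4,-.2);  edge(c,M,-.07,.3)
E
```

```text
clock: 10.35
eef_pos: [0.5227, -0.1438, 0.0271]
ft_force: [-0.0, -0.8, 0.6]
clock: 10.85
eef_pos: [0.5366, -0.1416, 0.026]
ft_force: [0.3, -0.5, 0.5]
clock: 11.35
eef_pos: [0.3922, -0.1554, 0.1036]
ft_force: [1.8, -0.5, 0.8]
clock: 12.15
eef_pos: [0.3966, -0.1568, 0.2442]
ft_force: [-0.4, -0.6, -0.6]
wrist streak_plate 0.67 ((593.8314208984375, -129.58697509765625), (106.20219421386719, 99.43903350830078), 6.364108085632324)
side streak_plate 0.76 ((594.1691284179688, -131.5380401611328), (106.06997680664062, 111.71239471435547), 5.451162815093994)
side edge slope dx/dy -0.0891 x@y=-.146 0.6210 resid 0.0008 64
side edge slope dx/dy -0.0912 x@y=-.146 0.6115 resid 0.0131 77
```

View pics/w4.png

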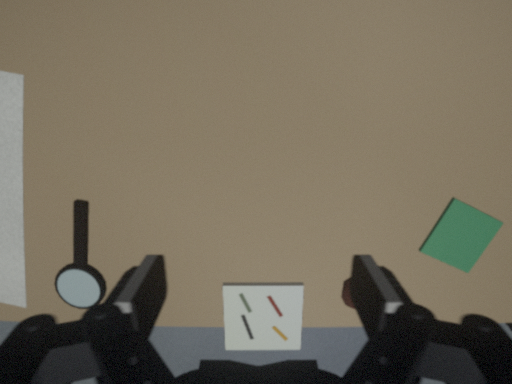

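The wrist picture shows the plate at rows 284–350, with the table edge on either side of it at row 327.

```bash
python3 - <<'E'
from h import *
M=np.load('M4.npy'); im=cv2.imread('pics/w4.png')
v=(lambda p:p[:,:,2].astype(float)-p[:,:,0])(cv2.GaussianBlur(im,(5,3),0)); g=cv2.GaussianBlur(im,(5,1),0)[:,:,0].astype(float)
def cross(f,c,r0,r1):
    a=f[r0:r1,c]; a=(a-a[-3:].mean())/(a[:3].mean()-a[-3:].mean()); k=np.where((a[:-1]-.5)*(a[1:]-.5)<=0)[0]
    k=k[len(k)//2]; return [c,r0+k+(a[k]-.5)/(a[k]-a[k+1])]
def line(px,z):
    P=onplane('wrist',px,z,M); k=np.polyfit(P[:,1],P[:,0],1); k=np.polyfit(*(P[abs(P[:,0]-np.polyval(k,P[:,1]))<.003][:,[1,0]].T),1); return k
e=line([cross(v,c,316,337) for c in list(range(180,216,2))+list(range(310,336,2))],0)
for n,px,z in [('near top',[cross(g,c,276,294) for c in range(230,297,3)],.008),('far top',[cross(g,c,343,358) for c in range(230,297,3)],.008)]:
    k=line(px,z); y=-.13; print(n,'yaw',-np.degrees(np.arctan(k[0])).round(2),((np.polyval(k,y)-np.polyval(e,y))*.9938*1000).round(2), px[5])
print('edge yaw',-np.degrees(np.arctan(e[0])).round(2),np.polyval(e,-.146))
# side camera
side=cv2.imread('pics/side4.png'); cv2.imwrite('pics/side4c.png',cv2.resize(side[190:290,190:320],None,fx=6,fy=6,interpolation=cv2.INTER_CUBIC))
E
```

```text
near top yaw 6.33 -68.69 [245, np.float64(285.515873015873)]
far top yaw 6.52 30.61 [245, np.float64(349.72)]
edge yaw 6.04 0.6176789999344219
```

View pics/side4c.png

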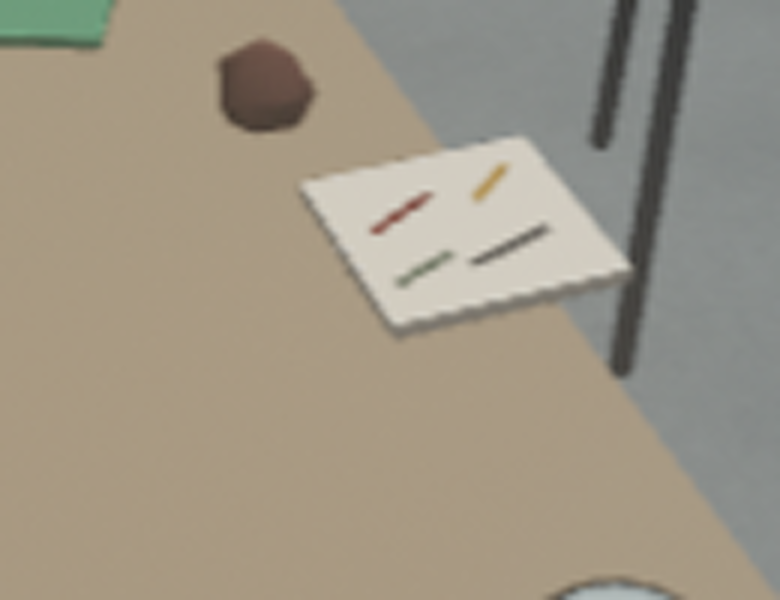

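The side crop shows the plate flat and square, with about 30% of its side past the edge (the edge crosses at (560,302), between corners (397,338) and (630,275)). This agrees with the 30 mm measured from the wrist camera.

```bash
python3 -c "
from plant import ctrl
print(ctrl.hand_in())"
```

```text
the job is handed in; nothing more can be done
None
```

I pushed the streak plate flat to the far edge and handed the job in: it sticks out about 30 mm, square to the edge within half a degree, and in the pictures the other things stayed where they were.

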